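Change the circuit board in a spring-jaw board holder

TASK

The green board in the spring-jaw holder is finished: push the orange spring jaw back, take the board out and lay it flat in the white tray. Then push the spring jaw back again with the end of the blue board, lower it level onto the holder's rests with its other end fully home under the yellow fixed lip, and let the jaw close on it so that it is held flat, square and centred across the jaws. Set the boards down gently rather than dropping them, and do not shift or tip the bottle, spool, jar or cup standing around.

Things in the scene. Friction and masses are not known exactly. Their poses are not given: they have to be found in the camera images.
- green_board_centre (a point): The finished board, clamped in the holder at the start: green 90 x 64 x 4 mm board with a black finned heat sink in its middle: 36 mm along x, 30 mm along y, rising 30 mm above the board (34 mm in all). Small parts beside it are look-only. About 0.12 kg, varies. Pose at its centre, 17 mm above its underside; own x along the 90 mm, y along the width, z up; a half turn leaves it alike.
- blue_board_centre (a point): Board to be clamped, at first flat on the bench: blue 90 x 64 x 4 mm board with a black finned heat sink in its middle: 36 mm along x, 30 mm along y, rising 30 mm above the board (34 mm in all). Small parts beside it are look-only. About 0.12 kg, varies. Pose at its centre, 17 mm above its underside; own x along the 90 mm, y along the width, z up; a half turn leaves it alike. Either end may face the jaw.
- green_board: The green board as a body; its origin is the centre of its underside.
- blue_board: The blue board as a body; its origin is the centre of its underside.
- holder_seat (a point): Where the underside centre of a clamped board lies in the fixed holder: 30 mm above the bench, on top of two rest bars. Own x points from the orange spring jaw to the yellow fixed jaw, y across, z up. The fixed jaw's stop wall is at x = +45 mm; its lip covers x = +39 to +57 mm, 6 to 11 mm above the rests (its highest part): a board must shift 6 mm or more towards the spring jaw to pass it.
- jaw_face (a point): Middle of the top edge of the spring jaw's flat upright inner face: 50 mm wide, 26 mm above the rests (56 mm above the bench), jaw 12 mm thick. In the holder_seat axes it lies at x = -37 mm when fully shut, at -45 mm with a 90 mm board clamped. Axes as holder_seat.
- jaw (a joint): How far the spring jaw is pushed back (towards the holder's -x), m: 0 shut and empty, 0.008 with a board clamped, 0.026 fully back. The spring presses it shut with about 3 N at 0, 4.2 N clamped, 7 N fully back; it slides easily and returns by itself.
- holder: The fixed board holder, 56 mm wide: dark base plate, bright rest bars, yellow fixed jaw, orange spring jaw, a yellow block behind it out to x = -89 mm (2 mm lower than the rests). Origin on the bench below holder_seat, same axes.
- tray_in (a point): Centre of the inner floor (5 mm or less above the bench) of the fixed white tray, 150 x 120 mm outside, 142 x 112 mm inside, rim 18 mm above the bench; own x along the 150 mm.
- cleaner_mid (a point): Bystander: standing clear bottle with red cap, 54 mm diameter, 150 mm tall; the point half-way up.
- spool_mid (a point): Bystander: red-flanged solder spool standing on its flange, 58 mm diameter, 45 mm tall; the point half-way up.
- flux_jar_mid (a point): Bystander: amber jar with black lid, 48 mm diameter, 50 mm tall; the point half-way up.
- tip_cup_mid (a point): Bystander: grey cup, 56 mm diameter, 60 mm tall; the point half-way up.
Mind the look-alikes: they are no part of the job. There is more than one size of the part that bears tray_in; the job needs the largest.

How it is judged:
By the outcome, as a careful person would: the job done as asked, in the order asked, and still so for the second after the job is handed in, with the robot touching nothing.
It also fails if it takes over 64 s, if anything falls off the work surface, if the arm or the gripper's body presses on something with over 40 N, if the wrist force passes 120 N, or if a joint passes its speed limit or range.

ROBOT

A 7-joint arm with a two-finger parallel gripper is mounted at the origin on the work surface. World frame = base frame: x ahead of the robot, y to its left, z up, the work surface at z = 0. Lengths are in m, angles in rad, forces in N, time in s.
With the tool pointing down it reaches from about 0.425 to 0.8 m from the base axis. Payload 8.3 kg.
Tool frame: the origin (TCP) lies at the very end of the fingers, on their centre line; the grasp point (between the pads) lies 19 mm behind it; z points along the fingers, y is the line along which they close (so a half turn about z gives the same grasp; the last joint's range is limited). The gripper opens to 85 mm and grips with 20 to 120 N. Pads are 22 mm wide; open, the fingers measure 114 mm over their backs; the gripper's body (76 mm by 85 mm) begins 54 mm behind the grasp point. The pads swing forward as they close: fully open they stand 13 mm farther back than shut.
Start: joints at [-1.272, 0.383, 0.016, 1.37, -0.006, 1.388, -0.046], TCP at [0.221, 0.585, 0.231] pointing down, gripper open.
Joint ranges: [-2.95, 2.95], [-0.25, 2.06], [-1.52, 1.56], [0.18, 2.33], [-1.44, 4.58], [0.02, 2.06], [-3.01, 3.01]. Speed limits (rad/s): [2.39, 2.39, 3.01, 3.01, 3.14, 3.14, 3.14].

INTERFACE

Orientations are given as a unit quaternion [x, y, z, w].
In Python, from station import robot gives the robot as it stands.
- The arm moves only by the tool drive_tool, never from a script. Its argument "deltas" is a list of rows, each a list of 7 numbers: the shift along the tool's x, y, z in cm, then the turn, a rotation vector about the tool's x, y, z in rad, then the closure, from 0 (fully open) to 1 (shut). A call has 1 to 8 rows; each row shifts and turns the commanded pose from where the row before left it, along the tool's axes as they then stand; what a row does not reach is not made up. A row lasts 1/8 s, in which the tool goes at most 62.5 mm and 10.7 degrees, less where a joint would pass 70% of its speed; a pose out of reach is approached as far as the arm can. A call is refused whole if a number of a shift passes 6.25 or a number of a turn 0.188, either way. A call with a gripper value outside its range is refused whole. The fingers move at their own pace and stop on an object; "grip_force" is the grip in N (left out, the last holds). Time passes only in rows, so rows that do not move let the fingers close. It gives the time, the measured TCP pose, the force, the opening and the grip force at its end, in the units of the state.
- robot.observe(): the state, without advancing time (a new reading comes with each control period).
- robot.read_camera(name): name is "scene" or "top" or "wrist"; returns a dict with "frame" (384x512x3 uint8, red, green, blue), "camera_matrix" (3x3 intrinsics, pixels), "R" (3x3) and "t" (3): a world point X has camera coordinates R X + t. Camera axes: x right, y down, z forward; pixel columns grow to the right and rows downward; lengths in m; the calibration is good to about 2 mm. A picture is of the moment at which its call begins. There is no depth.
- robot.finish_job(): hands the job in; it is judged then, once.
The state is a dict: "t": time; "joint_pos": joint angles; "dq": joint speeds; "tau": joint torques, N m; "tcp_pos": TCP position; "tool_rot": TCP orientation; "force": force on the tool from outside, world axes, zero at the start; "wrist_torque": the same for the moment, N m; "width": opening from 0.0 (shut) to 1.0 (fully open); "gripper_force": force on a finger pad.
Only numpy, scipy, OpenCV 4.12 (cv2) and the standard library are available. Lean on these libraries where they do the work, as an engineer would, in place of code of your own. Each camera call takes 0.05 s, during which the arm holds its last target. There are 200 camera calls.

## Working session

There is one attempt and no reset: what is moved stays moved. The work goes in short steps, Python scripts to look and compute and a tool call to move; the robot and the scene stay as the last step left them, time stands still between calls to the robot, and variables do not carry over. Pictures are saved under pics/ and viewed, at most 10 in all, crops included, and the job is handed in when it is done.

Besides the shell and the picture viewer there is one more tool, called after "Request:" by a JSON object that holds its "method" and its "body", one argument or row to a line. drive_tool: Moves the arm, as the interface text tells. Its arguments: {"type":"object","properties":{"deltas":{"type":"array"},"grip_force":{"type":"number"}},"required":["deltas"]}

```bash
mkdir -p pics; ls; python3 - <<'E'
from station import robot
import cv2,pickle,numpy as np
o=robot.observe();print({k:np.round(v,3) for k,v in o.items()})
d={}
for n in("scene","top"):
    c=robot.read_camera(n);d[n]=c;cv2.imwrite(f"pics/{n}0.png",cv2.resize(c["frame"][:,:,::-1],(800,600)))
    print(n,-c["R"].T@c["t"], c["camera_matrix"].tolist())
pickle.dump(d,open("d0.pkl","wb"))
E
```

```text
pics
{'t': np.float64(0.0), 'joint_pos': array([-1.272,  0.384,  0.016,  1.371, -0.006,  1.388, -0.046]), 'dq': array([ 0.001,  0.001,  0.001,  0.001,  0.001,  0.001, -0.001]), 'tau': array([-0.0000e+00, -6.2759e+01,  8.4400e-01, -3.7183e+01,  1.7000e-02,
        1.4000e-02,  0.0000e+00]), 'tcp_pos': array([0.221, 0.584, 0.23 ]), 'tool_rot': array([ 0.18 ,  0.984, -0.001, -0.   ]), 'force': array([-0.374,  0.358, -0.33 ]), 'wrist_torque': array([ 0.041,  0.035, -0.003]), 'gripper_force': np.float64(0.0), 'width': np.float64(1.001)}
scene [1.0327649  0.37134453 0.92072508] [[361.6629252851664, 0.0, 253.10770765006114], [0.0, 361.6629252851664, 186.24959992054937], [0.0, 0.0, 1.0]]
top [ 0.41278749 -0.00723171  1.10075937] [[426.51601666958476, 0.0, 258.2021384640861], [0.0, 426.51601666958476, 192.83270499754093], [0.0, 0.0, 1.0]]
```

View pics/top0.png

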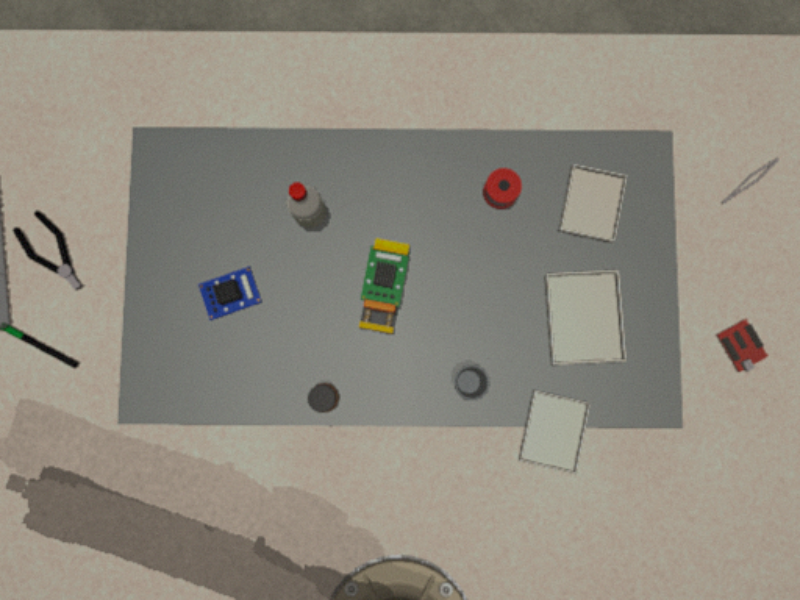

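View pics/scene0.png

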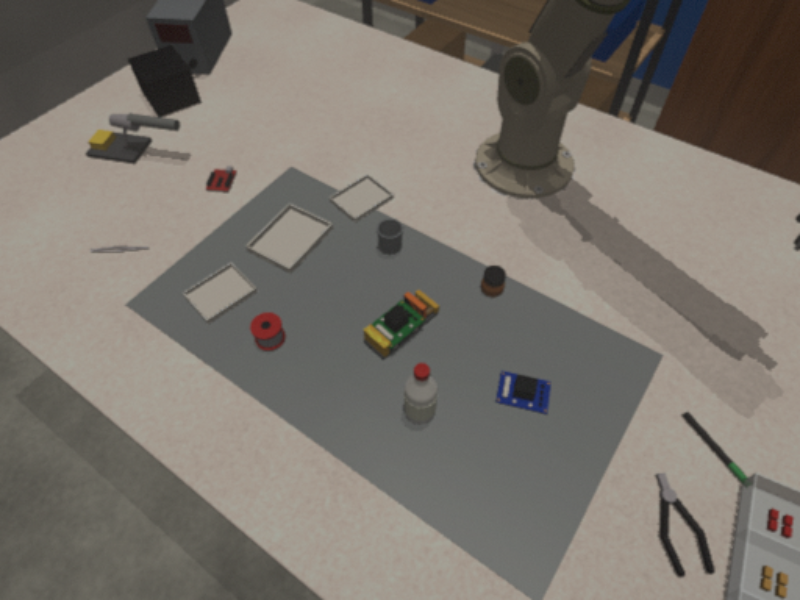

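The top view shows the holder with the green board at (385,285), the blue board at (230,292) and the bystanders standing apart. There are three white trays: (592,203), about 55x70 px, (585,318), about 75x92 px, and (553,431), about 55x75 px. At about 606 px/m, 150x120 mm should appear as 91x73 px, so the middle one at (585,318) fits. I'll measure and confirm it in a crop.

```bash
cat > h.py <<'E'
import numpy as np,cv2,pickle
from scipy.spatial.transform import Rotation as Rn
def ray(c,px,z):
    px=np.atleast_2d(px).astype(float);K=c["camera_matrix"];R=c["R"];o=-R.T@c["t"]
    d=(R.T@np.linalg.inv(K)@np.c_[px,np.ones(len(px))].T).T
    return o+d*((z-o[2])/d[:,2:])
def blob(c,lo,hi,roi=None,k=3):
    m=cv2.inRange(cv2.cvtColor(c["frame"],cv2.COLOR_RGB2HSV),lo,hi)
    if roi: 
        q=np.zeros_like(m);x0,y0,x1,y1=roi;q[y0:y1,x0:x1]=255;m&=q
    m=cv2.morphologyEx(m,cv2.MORPH_CLOSE,np.ones((k,k)))
    return sorted(cv2.findContours(m,cv2.RETR_EXTERNAL,cv2.CHAIN_APPROX_NONE)[0],key=cv2.contourArea)[::-1]
def rect(c,cn,z):
    "min-area rect on plane z: centre, (long,short) mm, yaw deg of the long side"
    p=ray(c,cn[:,0,:],z)[:,:2].astype(np.float32)*1000
    b=cv2.boxPoints(cv2.minAreaRect(p));e=[b[1]-b[0],b[2]-b[1]];e.sort(key=np.linalg.norm);l=e[1]
    a=(np.degrees(np.arctan2(l[1],l[0]))+90)%180-90
    return b.mean(0).round(1),np.linalg.norm(l).round(1),np.linalg.norm(e[0]).round(1),a.round(1)
def delta(o,pos,yaw):
    "tool-frame shift (cm) and rotvec to put the tool down at pos with tool x at world angle yaw (deg), half turn alike"
    R0=Rn.from_quat(o["tool_rot"]);best=None
    for k in(0,180):
        a=np.radians(yaw+k);T=Rn.from_matrix(np.array([[np.cos(a),np.sin(a),0],[np.sin(a),-np.cos(a),0],[0,0,-1]]))
        r=(R0.inv()*T).as_rotvec()
        if best is None or np.linalg.norm(r)<np.linalg.norm(best): best=r
    return (R0.inv().apply(np.array(pos)-o["tcp_pos"])*100).round(2),best.round(3)
E
python3 - <<'E'
from h import *
d=pickle.load(open("d0.pkl","rb"));c=d["top"]
G=((40,80,30),(85,255,255));B=((105,110,40),(130,255,255));Y=((22,140,80),(33,255,255));O=((5,140,80),(18,255,255))
H=(220,140,275,220)
print("green",rect(c,blob(c,*G,H,9)[0],.034)); print("blue",rect(c,blob(c,*B,(120,160,175,210),9)[0],.004))
for cn in blob(c,*Y,H)[:2]: print("yel",cv2.boundingRect(cn),rect(c,cn,.041),rect(c,cn,.028))
print("or",rect(c,blob(c,*O,H)[0],.056))
for cn in blob(c,(0,0,0),(180,255,45),(235,160,260,190))[:1]: print("sinkG",rect(c,cn,.064))
for cn in blob(c,(0,0,0),(180,255,45),(135,175,160,198))[:1]: print("sinkB",rect(c,cn,.034))
for cn in blob(c,(0,0,165),(180,60,255),(325,95,405,305))[:3]: print("tray",cv2.boundingRect(cn),rect(c,cn,.018))
f=c["frame"][90:310,120:410,::-1];cv2.imwrite("pics/crop0.png",cv2.resize(f,(786,596),interpolation=cv2.INTER_CUBIC))
E
```

```text
green (array([566.8,  24.9], dtype=float32), np.float32(90.0), np.float32(63.4), np.float32(-10.4))
blue (array([540.9, 283.1], dtype=float32), np.float32(88.7), np.float32(63.6), np.float32(-69.9))
yel (239, 153, 23, 11) (array([613.7,  14.6], dtype=float32), np.float32(56.4), np.float32(18.0), np.float32(79.0)) (array([616.1,  14.9], dtype=float32), np.float32(57.1), np.float32(18.3), np.float32(79.0))
yel (230, 205, 22, 9) (array([483.9,  37.8], dtype=float32), np.float32(54.2), np.float32(10.3), np.float32(79.1)) (array([484.7,  38.3], dtype=float32), np.float32(54.9), np.float32(10.4), np.float32(79.1))
or (array([516. ,  32.6], dtype=float32), np.float32(49.2), np.float32(13.5), np.float32(80.1))
sinkG (array([575.9,  34.2], dtype=float32), np.float32(0.0), np.float32(0.0), np.float32(0.0))
sinkB (array([538.8, 278.5], dtype=float32), np.float32(38.0), np.float32(31.5), np.float32(-70.8))
tray (325, 251, 80, 54) (array([ 315.3, -273.3], dtype=float32), np.float32(197.6), np.float32(131.3), np.float32(89.5))
tray (351, 176, 46, 56) (array([ 502. , -298.6], dtype=float32), np.float32(138.9), np.float32(107.9), np.float32(3.3))
tray (359, 109, 39, 44) (array([ 692.5, -316. ], dtype=float32), np.float32(104.0), np.float32(81.9), np.float32(-11.8))
```

View pics/crop0.png

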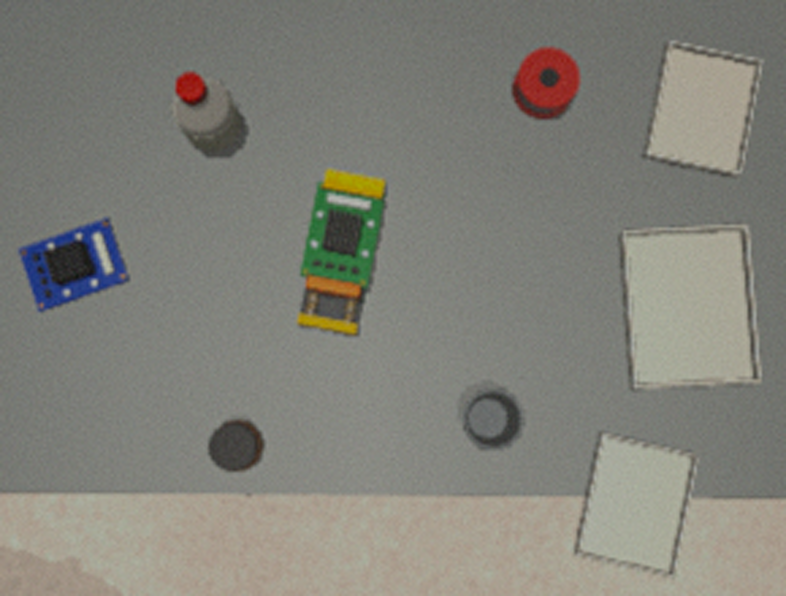

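The crop confirms it. Of the three trays, the middle one (centre ≈(690,307) in the crop) is the largest, with a measured inner size of 139x108 mm at world (0.502,-0.299). The other two measure about 104x82 mm. The lip and the orange jaw agree on the holder seat: (0.5665,0.0235), yaw −10.7°.

```bash
python3 - <<'E'
from h import *
from station import robot
o=robot.observe();print(delta(o,[.5665,.0235,.2],-10.7))
E
```

```text
(array([-52.15, -40.21,   3.11]), array([-0.002, -0.   , -0.175]))
```

Request:
{"method": "drive_tool", "body": {
  "deltas": [
    [-2, -1.5, 0.2, 0, 0, 0, 0.3],
    [-4, -3.1, 0.2, 0, 0, 0, 0.3],
    [-4, -3.1, 0.2, 0, 0, 0, 0.3],
    [-4, -3.1, 0.2, 0, 0, 0, 0.3],
    [-4, -3.1, 0.2, 0, 0, 0, 0.3],
    [-4, -3.1, 0.2, 0, 0, 0, 0.3],
    [-4, -3.1, 0.2, 0, 0, 0, 0.3],
    [-4, -3.1, 0.2, 0, 0, 0, 0.3]
  ]
}}

```text
t: 1.1
tcp_pos: [0.4201, 0.2597, 0.215]
tool_rot: [0.18, 0.984, -0.0, -0.0]
force: [0.3, 0.4, -0.5]
width: 0.699
gripper_force: 0.0
```

Request:
{"method": "drive_tool", "body": {
  "deltas": [
    [-4, -3.1, 0.2, 0, 0, 0, 0.3],
    [-4, -3.1, 0.2, 0, 0, 0, 0.3],
    [-4, -3.1, 0.2, 0, 0, 0, 0.3],
    [-4, -3.1, 0.3, 0, 0, 0, 0.3],
    [-4, -3.1, 0.3, 0, 0, 0, 0.3],
    [-2.15, -1.2, 0.3, 0, 0, -0.09, 0.3],
    [0, 0, 0, 0, 0, -0.085, 0.3],
    [0, 0, 0, 0, 0, 0, 0.3]
  ]
}}

```text
t: 2.1
tcp_pos: [0.5675, 0.0265, 0.1997]
tool_rot: [0.094, 0.996, -0.0, -0.001]
force: [-0.6, -0.7, -0.5]
width: 0.703
gripper_force: 0.0
```

```bash
python3 - <<'E'
from h import *
from station import robot
o=robot.observe();print(o["t"],o["tcp_pos"],o["width"],delta(o,[.5665,.0235,.2],-10.7))
c=robot.read_camera("wrist");pickle.dump(c,open("w1.pkl","wb"));cv2.imwrite("pics/w1.png",c["frame"][:,:,::-1])
print(-c["R"].T@c["t"])
E
```

```text
2.1 [0.56749854 0.0265214  0.19972726] 0.7028134111062163 (array([ 0.04, -0.32, -0.03]), array([-0.   , -0.001, -0.001]))
[0.49481671 0.04008158 0.34283046]
```

View pics/w1.png

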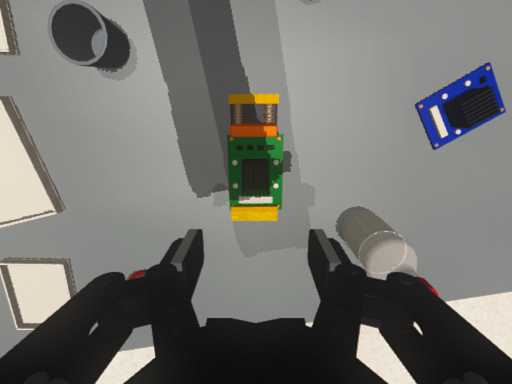

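The wrist view shows the holder upright in the image: orange jaw at (254,130), green board with its sink at (256,177), yellow lip at (254,213). The bottle at (375,245) is clear of the fingers. Next I'll refine the pose from this view.

```bash
python3 - <<'E'
from h import *
c=pickle.load(open("w1.pkl","rb"))
H=(220,85,295,225)
print("green",rect(c,blob(c,(40,80,30),(85,255,255),H,9)[0],.034))
for cn in blob(c,(20,140,80),(33,255,255),H)[:2]: print("yel",cv2.boundingRect(cn),rect(c,cn,.041),rect(c,cn,.028))
print("or",rect(c,blob(c,(5,140,80),(18,255,255),H)[0],.056))
for cn in blob(c,(0,0,0),(180,255,60),(238,155,275,200))[:2]: print("sink",cv2.boundingRect(cn),rect(c,cn,.064))
b=blob(c,(105,110,40),(130,255,255),(400,50,512,160),9)[0];print("blue",rect(c,b,.004))
E
```

```text
green (array([567. ,  26.4], dtype=float32), np.float32(89.6), np.float32(64.4), np.float32(-10.7))
yel (231, 205, 49, 16) (array([612.9,  17.4], dtype=float32), np.float32(58.0), np.float32(19.4), np.float32(79.3)) (array([617.9,  16.4], dtype=float32), np.float32(60.5), np.float32(20.2), np.float32(79.3))
yel (228, 94, 51, 10) (array([484.4,  39.8], dtype=float32), np.float32(53.5), np.float32(9.1), np.float32(79.3)) (array([483.9,  39.8], dtype=float32), np.float32(55.8), np.float32(9.5), np.float32(79.3))
or (array([506.4,  35.2], dtype=float32), np.float32(48.6), np.float32(36.1), np.float32(80.6))
sink (238, 158, 32, 38) (array([563.4,  25.4], dtype=float32), np.float32(40.8), np.float32(33.6), np.float32(-10.7))
blue (array([539.9, 283.9], dtype=float32), np.float32(91.4), np.float32(64.7), np.float32(-69.7))
```

Request:
{"method": "drive_tool", "body": {
  "deltas": [
    [0.05, -0.14, 2.2, 0, 0, 0, 0.3],
    [0, 0, 3, 0, 0, 0, 0.3],
    [0, 0, 3, 0, 0, 0, 0.3],
    [0, 0, 3, 0, 0, 0, 0.3],
    [0, 0, 2.5, 0, 0, 0, 0.3],
    [0, 0, 1.5, 0, 0, 0, 0.3],
    [0, 0, 0.9, 0, 0, 0, 0.3],
    [0, 0, 0, 0, 0, 0, 0.3]
  ]
}}

```text
t: 3.15
tcp_pos: [0.5669, 0.0257, 0.0392]
tool_rot: [0.093, 0.996, -0.0, -0.0]
force: [-0.1, -0.3, -0.1]
width: 0.705
gripper_force: 0.0
```

Request:
{"method": "drive_tool", "body": {
  "deltas": [
    [0, 0, 0, 0, 0, 0, 0.45],
    [0, 0, 0, 0, 0, 0, 0.55],
    [0, 0, 0, 0, 0, 0, 0.65],
    [0, 0, 0, 0, 0, 0, 0.75],
    [0, 0, 0, 0, 0, 0, 0.85],
    [0, 0, 0, 0, 0, 0, 1],
    [0, 0, 0, 0, 0, 0, 1],
    [0, 0, 0, 0, 0, 0, 1]
  ],
  "grip_force": 70
}}

```text
t: 4.15
tcp_pos: [0.5675, 0.0261, 0.0402]
tool_rot: [0.093, 0.996, 0.0, 0.001]
force: [-1.9, 1.8, 5.4]
width: 0.34
gripper_force: 69.7
```

Request:
{"method": "drive_tool", "body": {
  "deltas": [
    [0.3, 0, 0, 0, 0, 0, 1],
    [0.3, 0, 0, 0, 0, 0, 1],
    [0.3, 0, 0, 0, 0, 0, 1],
    [0.15, 0, 0, 0, 0, 0, 1],
    [0, 0, 0, 0, 0, 0, 1]
  ]
}}

```text
t: 4.78
tcp_pos: [0.5584, 0.0276, 0.0403]
tool_rot: [0.093, 0.996, 0.0, 0.002]
force: [5.8, 1.2, 1.1]
width: 0.335
gripper_force: 69.1
```

Request:
{"method": "drive_tool", "body": {
  "deltas": [
    [0, 0, -0.3, 0, 0, 0, 1],
    [0, 0, -0.5, 0, 0, 0, 1],
    [0, 0, -0.6, 0, 0, 0, 1],
    [0, 0, -0.6, 0, 0, 0, 1],
    [0, 0, -0.7, 0, 0, 0, 1],
    [0, 0, -1, 0, 0, 0, 1],
    [0, 0, -1.5, 0, 0, 0, 1],
    [0, 0, -2, 0, 0, 0, 1]
  ]
}}

```text
t: 5.78
tcp_pos: [0.5559, 0.0274, 0.1119]
tool_rot: [0.093, 0.996, -0.0, -0.001]
force: [-0.5, 0.2, -1.3]
width: 0.335
gripper_force: 69.4
```

```bash
python3 - <<'E'
from h import *
from station import robot
o=robot.observe();print(o["t"],o["tcp_pos"],o["force"],o["width"],delta(o,[.502,-.2986,.12],90-86.5-0))
c=robot.read_camera("scene");pickle.dump(c,open("s1.pkl","wb"));cv2.imwrite("pics/s1.png",cv2.resize(c["frame"][80:300,120:400,::-1],(764,600)))
E
```

```text
5.775 [0.55594402 0.02742212 0.11186262] [-0.46594381  0.18366874 -1.30839835] 0.33523767190849113 (array([ -0.75, -33.04,  -0.8 ]), array([-0.   , -0.001, -0.248]))
```

View pics/s1.png

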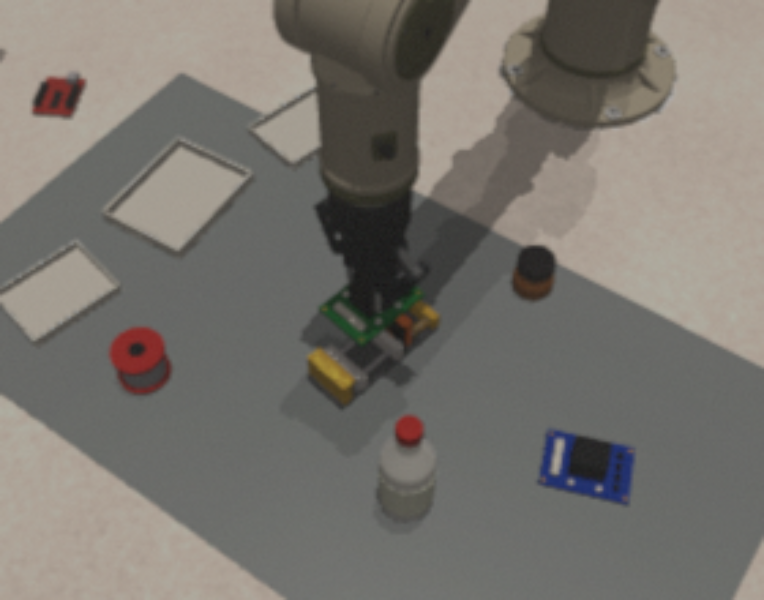

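The scene view shows the green board level in the gripper at (372,310), clear of the holder, with the jaw shut. Now I'll carry it to the tray.

Request:
{"method": "drive_tool", "body": {
  "deltas": [
    [0, -2, -0.2, 0, 0, 0, 1],
    [0, -4, -0.2, 0, 0, 0, 1],
    [-0.15, -5, -0.2, 0, 0, 0, 1],
    [-0.15, -5, -0.2, 0, 0, 0, 1],
    [-0.15, -5, 0, 0, 0, 0, 1],
    [-0.15, -5, 0, 0, 0, 0, 1],
    [-0.15, -4, 0, 0, 0, 0, 1],
    [0, -3, 0, 0, 0, 0, 1]
  ]
}}

```text
t: 6.82
tcp_pos: [0.5001, -0.3016, 0.1186]
tool_rot: [0.095, 0.995, -0.0, -0.001]
force: [1.1, 1.3, -0.9]
width: 0.334
gripper_force: 69.4
```

Request:
{"method": "drive_tool", "body": {
  "deltas": [
    [0, 0, 0, 0, 0, -0.1, 1],
    [0, 0, 0, 0, 0, -0.1, 1],
    [0, 0, 1.5, 0, 0, -0.048, 1],
    [0, 0, 2, 0, 0, 0, 1],
    [0, 0, 2, 0, 0, 0, 1],
    [0, 0, 0, 0, 0, 0, 1]
  ]
}}

```text
t: 7.58
tcp_pos: [0.5, -0.2985, 0.0622]
tool_rot: [-0.03, 1.0, 0.001, -0.002]
force: [-0.2, -0.2, -0.6]
width: 0.335
gripper_force: 69.5
```

```bash
python3 - <<'E'
from h import *
from station import robot
o=robot.observe();print(o["t"],o["tcp_pos"],o["force"],o["width"],delta(o,[.502,-.2986,.016],3.3))
E
```

```text
7.575 [ 0.50000231 -0.29849601  0.06217529] [-0.19690862 -0.23276123 -0.5587456 ] 0.33502938157666573 (array([-0.22, -0.03,  4.62]), array([ 0.002, -0.005,  0.002]))
```

Request:
{"method": "drive_tool", "body": {
  "deltas": [
    [-0.2, 0, 1.5, 0, 0, 0, 1],
    [0, 0, 1.3, 0, 0, 0, 1],
    [0, 0, 0.9, 0, 0, 0, 1],
    [0, 0, 0.4, 0, 0, 0, 1],
    [0, 0, 0.2, 0, 0, 0, 1],
    [0, 0, 0.15, 0, 0, 0, 1],
    [0, 0, 0.1, 0, 0, 0, 1],
    [0, 0, 0, 0, 0, 0, 1]
  ]
}}

```text
t: 8.57
tcp_pos: [0.5048, -0.2981, 0.0189]
tool_rot: [-0.031, 1.0, -0.0, 0.0]
force: [0.5, 0.4, -1.1]
width: 0.339
gripper_force: 69.5
```

Request:
{"method": "drive_tool", "body": {
  "deltas": [
    [0, 0, 0.1, 0, 0, 0, 1],
    [0, 0, 0.1, 0, 0, 0, 1],
    [0, 0, 0.1, 0, 0, 0, 1],
    [0, 0, 0, 0, 0, 0, 1]
  ]
}}

```text
t: 9.07
tcp_pos: [0.5046, -0.298, 0.0157]
tool_rot: [-0.031, 1.0, 0.0, -0.0]
force: [0.4, -0.3, -1.3]
width: 0.337
gripper_force: 69.5
```

Request:
{"method": "drive_tool", "body": {
  "deltas": [
    [0, 0, 0.1, 0, 0, 0, 1],
    [0, 0, 0.1, 0, 0, 0, 1],
    [0, 0, 0, 0, 0, 0, 1]
  ]
}}

```text
t: 9.45
tcp_pos: [0.5047, -0.2981, 0.0143]
tool_rot: [-0.031, 1.0, 0.0, 0.0]
force: [-2.2, 1.0, 4.0]
width: 0.337
gripper_force: 70.3
```

Request:
{"method": "drive_tool", "body": {
  "deltas": [
    [0, 0, 0, 0, 0, 0, 0.6],
    [0, 0, 0, 0, 0, 0, 0.5],
    [0, 0, 0, 0, 0, 0, 0.35],
    [0, 0, 0, 0, 0, 0, 0.35],
    [0, 0, -1, 0, 0, 0, 0.35],
    [0, 0, -3, 0, 0, 0, 0.35],
    [0, 0, -5, 0, 0, 0, 0.35],
    [0, 0, -5, 0, 0, 0, 0.35]
  ]
}}

```text
t: 10.45
tcp_pos: [0.5045, -0.2981, 0.1559]
tool_rot: [-0.03, 1.0, -0.0, -0.0]
force: [0.5, -1.5, -0.7]
width: 0.651
gripper_force: 0.0
```

```bash
python3 - <<'E'
from h import *
from station import robot
o=robot.observe();print(o["t"],o["tcp_pos"],o["force"],o["width"],o["joint_pos"].round(2),delta(o,[.5404,.2835,.2],-69.8))
E
```

```text
10.45 [ 0.50448107 -0.29811829  0.15588193] [ 0.46615624 -1.53066568 -0.71720827] 0.6507139700942343 [ 0.08  0.37  0.52  1.61 -0.2   1.21  2.27] (array([-7.13, 57.83, -4.43]), array([-0.   ,  0.   ,  1.279]))
```

Request:
{"method": "drive_tool", "body": {
  "deltas": [
    [-0.5, 3, -1, 0, 0, 0, 0.3],
    [-0.7, 5.7, -1, 0, 0, 0, 0.3],
    [-0.7, 5.7, -1, 0, 0, 0, 0.3],
    [-0.7, 5.7, -1, 0, 0, 0, 0.3],
    [-0.7, 5.7, -0.4, 0, 0, 0, 0.3],
    [-0.7, 5.7, 0, 0, 0, 0, 0.3],
    [-0.7, 5.7, 0, 0, 0, 0, 0.3],
    [-0.7, 5.7, 0, 0, 0, 0, 0.3]
  ]
}}

```text
t: 11.45
tcp_pos: [0.5324, 0.135, 0.1988]
tool_rot: [-0.03, 1.0, 0.0, 0.001]
force: [0.5, -0.9, -0.4]
width: 0.701
gripper_force: 0.0
```

Request:
{"method": "drive_tool", "body": {
  "deltas": [
    [-0.7, 5.7, 0, 0, 0, 0, 0.3],
    [-0.7, 5.7, 0, 0, 0, 0, 0.3],
    [-0.3, 3.2, 0, 0, 0, 0, 0.3],
    [0, 0, 0, 0, 0, 0.18, 0.3],
    [0, 0, 0, 0, 0, 0.18, 0.3],
    [0, 0, 0, 0, 0, 0.18, 0.3],
    [0, 0, 0, 0, 0, 0.18, 0.3],
    [0, 0, 0, 0, 0, 0.18, 0.3]
  ]
}}

```text
t: 12.45
tcp_pos: [0.5405, 0.28, 0.1986]
tool_rot: [0.41, 0.912, 0.0, 0.0]
force: [0.1, 0.7, -0.6]
width: 0.702
gripper_force: 0.0
```

Request:
{"method": "drive_tool", "body": {
  "deltas": [
    [0, 0, 0, 0, 0, 0.18, 0.3],
    [0, 0, 0, 0, 0, 0.18, 0.3],
    [0, 0, 0, 0, 0, 0.02, 0.3],
    [0, 0, 0, 0, 0, 0, 0.3]
  ]
}}

```text
t: 12.95
tcp_pos: [0.5404, 0.2802, 0.1981]
tool_rot: [0.571, 0.821, 0.0, 0.0]
force: [-0.1, 1.2, -0.8]
width: 0.7
gripper_force: 0.0
```

```bash
python3 - <<'E'
from h import *
from station import robot
o=robot.observe();print(o["t"],o["tcp_pos"],o["width"],o["joint_pos"].round(2))
c=robot.read_camera("wrist");pickle.dump(c,open("w2.pkl","wb"));cv2.imwrite("pics/w2.png",c["frame"][:,:,::-1])
for cn in blob(c,(105,110,40),(130,255,255),None,9)[:2]:print("blue",cv2.boundingRect(cn),rect(c,cn,.004))
x,y,w,h=cv2.boundingRect(blob(c,(105,110,40),(130,255,255),None,9)[0])
for cn in blob(c,(0,0,0),(180,255,60),(x+8,y+8,x+w-8,y+h-8))[:1]: print("sink",cv2.boundingRect(cn),rect(c,cn,.034))
p=rect(c,blob(c,(105,110,40),(130,255,255),None,9)[0],.004)
print(delta(o,[p[0][0]/1e3,p[0][1]/1e3,.01],p[3]))
c=robot.read_camera("top");
for cn in blob(c,(40,80,30),(85,255,255),(340,160,410,245),9)[:1]:print("green",rect(c,cn,.008))
cv2.imwrite("pics/t2.png",cv2.resize(c["frame"][150:250,320:440,::-1],(480,400)))
E
```

```text
12.95 [0.54042465 0.28018987 0.19814392] 0.7004368251789981 [-0.84  0.38  0.42  1.49 -0.16  1.31 -0.06]
blue (231, 130, 52, 70) (array([540.3, 283.9], dtype=float32), np.float32(89.7), np.float32(64.0), np.float32(-69.6))
sink (244, 152, 26, 34) (array([539.5, 286.4], dtype=float32), np.float32(39.4), np.float32(29.7), np.float32(-69.6))
(array([ 0.35,  0.11, 18.81]), array([ 0.   ,  0.   , -0.001]))
green (array([ 504.8, -298.6], dtype=float32), np.float32(88.0), np.float32(62.4), np.float32(3.9))
```

View pics/w2.png

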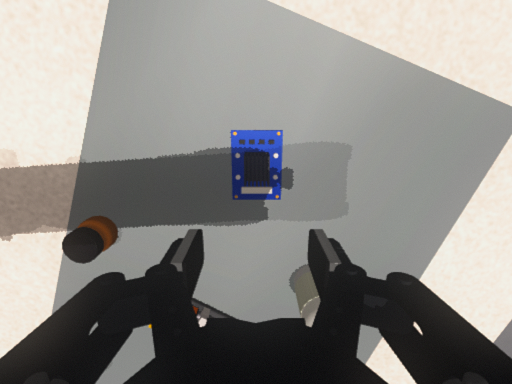

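The wrist view shows the blue board squared up at (256,165) between the open fingers, with the bottle and jar clear. The top camera measures the green board flat in the tray at (0.505,-0.299).

Request:
{"method": "drive_tool", "body": {
  "deltas": [
    [0.35, 0.11, 2.5, 0, 0, 0, 0.3],
    [0, 0, 3.5, 0, 0, 0, 0.3],
    [0, 0, 3.5, 0, 0, 0, 0.3],
    [0, 0, 3.5, 0, 0, 0, 0.3],
    [0, 0, 3, 0, 0, 0, 0.3],
    [0, 0, 1.8, 0, 0, 0, 0.3],
    [0, 0, 0.9, 0, 0, 0, 0.3],
    [0, 0, 0, 0, 0, 0, 0.3]
  ]
}}

```text
t: 14.05
tcp_pos: [0.5403, 0.2839, 0.0109]
tool_rot: [0.572, 0.82, -0.0, -0.0]
force: [-0.5, 0.6, 0.4]
width: 0.698
gripper_force: 0.0
```

Request:
{"method": "drive_tool", "body": {
  "deltas": [
    [0, 0, 0, 0, 0, 0, 0.45],
    [0, 0, 0, 0, 0, 0, 0.55],
    [0, 0, 0, 0, 0, 0, 0.65],
    [0, 0, 0, 0, 0, 0, 0.75],
    [0, 0, 0, 0, 0, 0, 0.85],
    [0, 0, 0, 0, 0, 0, 1],
    [0, 0, 0, 0, 0, 0, 1],
    [0, 0, 0, 0, 0, 0, 1]
  ],
  "grip_force": 80
}}

```text
t: 15.05
tcp_pos: [0.5406, 0.2841, 0.0117]
tool_rot: [0.572, 0.82, 0.001, 0.0]
force: [-2.4, -1.2, 6.2]
width: 0.328
gripper_force: 79.9
```

Request:
{"method": "drive_tool", "body": {
  "deltas": [
    [0, 0, -0.5, 0, 0, 0, 1],
    [0, 0, -2, 0, 0, 0, 1],
    [0, 0, -3, 0, 0, 0, 1],
    [0, 0, -3, 0, 0, 0, 1],
    [0, 0, -2, 0, 0, 0, 1],
    [0, 0, 0, 0, 0, 0, 1]
  ]
}}

```text
t: 15.8
tcp_pos: [0.5416, 0.2844, 0.1187]
tool_rot: [0.572, 0.82, 0.002, 0.001]
force: [0.5, -0.1, -1.8]
width: 0.334
gripper_force: 79.1
```

```bash
python3 - <<'E'
from h import *
from station import robot
o=robot.observe();print(o["t"],o["tcp_pos"],o["force"],o["width"])
a=np.radians(-10.7);s=np.array([.5665,.0252]);x=np.array([np.cos(a),np.sin(a)])
print(delta(o,[*(s+.030*x),.105],-10.7))
E
```

```text
15.8 [0.54160288 0.28443261 0.11866538] [ 0.54050844 -0.05891735 -1.83139764] 0.3335111265783711
(array([-26.73,  -4.03,   1.32]), array([ 5.000e-03,  1.000e-03, -1.032e+00]))
```

Request:
{"method": "drive_tool", "body": {
  "deltas": [
    [0, 0, 0, 0, 0, -0.172, 1],
    [0, 0, 0, 0, 0, -0.172, 1],
    [0, 0, 0, 0, 0, -0.172, 1],
    [0, 0, 0, 0, 0, -0.172, 1],
    [0, 0, 0, 0, 0, -0.172, 1],
    [0, 0, 0, 0, 0, -0.172, 1],
    [0, 0, 0, 0, 0, 0, 1]
  ]
}}

```text
t: 16.68
tcp_pos: [0.5398, 0.2835, 0.115]
tool_rot: [0.094, 0.996, -0.0, -0.001]
force: [0.4, -1.3, -2.0]
width: 0.333
gripper_force: 79.0
```

```bash
python3 - <<'E'
from h import *
from station import robot
o=robot.observe();print(o["t"],o["tcp_pos"],o["force"],o["width"])
print(delta(o,[.5665,.0252,.115],-10.7))
c=pickle.load(open("d0.pkl","rb"))["top"]
for cn in blob(c,(0,150,60),(4,255,255),(170,100,220,160))[:1]: print("cap",rect(c,cn,.15))
E
```

```text
16.675 [0.53978522 0.28346132 0.1149592 ] [ 0.35518436 -1.27529035 -2.00092792] 0.3333943867700262
(array([-7.450e+00, -2.487e+01,  1.000e-02]), array([-0.001, -0.001, -0.001]))
cap (array([674.9, 151.3], dtype=float32), np.float32(22.9), np.float32(22.4), np.float32(38.2))
```

Request:
{"method": "drive_tool", "body": {
  "deltas": [
    [-0.5, -2, 0, 0, 0, 0, 1],
    [-1, -3.5, 0, 0, 0, 0, 1],
    [-1.2, -4, 0, 0, 0, 0, 1],
    [-1.3, -4.2, 0, 0, 0, 0, 1],
    [-1.3, -4.2, 0, 0, 0, 0, 1],
    [-1.2, -4, 0, 0, 0, 0, 1],
    [-0.95, -3, 0, 0, 0, 0, 1],
    [0, 0, 0, 0, 0, 0, 1]
  ]
}}

```text
t: 17.68
tcp_pos: [0.5668, 0.0196, 0.1159]
tool_rot: [0.098, 0.995, -0.001, 0.0]
force: [-0.3, 0.5, -0.9]
width: 0.334
gripper_force: 79.2
```

```bash
python3 - <<'E'
from h import *
from station import robot
o=robot.observe();print(o["t"],o["tcp_pos"],o["force"],o["width"])
a=np.radians(-10.7);x=np.array([np.cos(a),np.sin(a)])
print(delta(o,[*(np.array([.5665,.0252])+.015*x),.0617],-10.7))
c=robot.read_camera("wrist");cv2.imwrite("pics/w3.png",c["frame"][:,:,::-1])
for cn in blob(c,(105,110,40),(130,255,255),None,9)[:1]:print("blue",cv2.boundingRect(cn),rect(c,cn,o["tcp_pos"][2]-.0077))
for cn in blob(c,(20,140,80),(33,255,255),(200,70,310,230))[:2]: print("yel",cv2.boundingRect(cn),rect(c,cn,.041),rect(c,cn,.028))
E
```

```text
17.675 [0.56683475 0.01962574 0.11587425] [-0.26458052  0.45824007 -0.85645659] 0.3342759797785912
(array([-1.36,  0.57,  5.42]), array([-0.002,  0.   , -0.01 ]))
blue (200, 161, 112, 77) (array([545.8,  23.7], dtype=float32), np.float32(64.1), np.float32(47.8), np.float32(78.8))
yel (226, 87, 70, 15) (array([484.5,  39.7], dtype=float32), np.float32(53.0), np.float32(9.7), np.float32(79.9)) (array([483.9,  40. ], dtype=float32), np.float32(56.1), np.float32(10.3), np.float32(79.9))
yel (300, 166, 6, 6) (array([548.3,  63. ], dtype=float32), np.float32(4.3), np.float32(4.0), np.float32(34.6)) (array([551.6,  64.7], dtype=float32), np.float32(4.5), np.float32(4.3), np.float32(34.6))
```

View pics/w3.png

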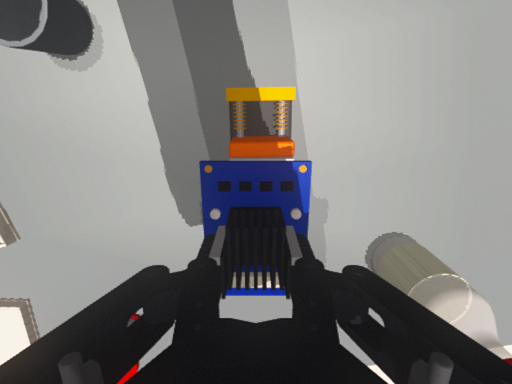

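The wrist view shows the blue board held square, its edge at (256,161), just above the shut orange jaw at (262,147). It sits about 6 mm to the −y side of the holder line. I'll correct that, then lower it just past the inner side of the jaw.

Request:
{"method": "drive_tool", "body": {
  "deltas": [
    [-0.5, 0.3, 0, 0, 0, -0.013, 1],
    [-0.9, 0.27, 0, 0, 0, 0, 1],
    [0, 0, 1.5, 0, 0, 0, 1],
    [0, 0, 1.5, 0, 0, 0, 1],
    [0, 0, 0, 0, 0, 0, 1]
  ]
}}

```text
t: 18.35
tcp_pos: [0.5802, 0.0284, 0.0833]
tool_rot: [0.087, 0.996, -0.001, -0.002]
force: [-0.2, 0.7, -1.5]
width: 0.334
gripper_force: 79.1
```

```bash
cat > q.py <<'E'
from h import *
from station import robot
import sys
o=robot.observe();a=np.radians(-10.5);p=o["tcp_pos"][:2]-[.5665,.0252]
print(o["t"],"holder x,y mm",(1e3*np.array([p@[np.cos(a),np.sin(a)],p@[-np.sin(a),np.cos(a)]])).round(1),"underside above rests",(1e3*o["tcp_pos"][2]-41.7).round(1),o["force"].round(1))
print(delta(o,[*o["tcp_pos"]],-10.5))
E
python3 q.py
```

```text
18.35 holder x,y mm [12.9  5.7] underside above rests 41.6 [-0.2  0.7 -1.5]
(array([0., 0., 0.]), array([-0.001, -0.004,  0.01 ]))
```

Request:
{"method": "drive_tool", "body": {
  "deltas": [
    [-0.2, -0.55, 0, 0, 0, 0.01, 1],
    [0, 0, 0, 0, 0, 0, 1],
    [0, 0, 0, 0, 0, 0, 1]
  ]
}}

```text
t: 18.73
tcp_pos: [0.5833, 0.0225, 0.0863]
tool_rot: [0.092, 0.996, 0.0, 0.0]
force: [-0.8, 0.5, -1.3]
width: 0.334
gripper_force: 79.1
```

```bash
python3 q.py
```

```text
18.725 holder x,y mm [17.   0.5] underside above rests 44.6 [-0.8  0.5 -1.3]
(array([0., 0., 0.]), array([ 0.   ,  0.001, -0.001]))
```

Request:
{"method": "drive_tool", "body": {
  "deltas": [
    [0.1, -0.05, 0.8, 0, 0, 0, 1],
    [0, 0, 1, 0, 0, 0, 1],
    [0, 0, 0.7, 0, 0, 0, 1],
    [0, 0, 0.4, 0, 0, 0, 1],
    [0, 0, 0, 0, 0, 0, 1],
    [0, 0, 0, 0, 0, 0, 1]
  ]
}}

```text
t: 19.48
tcp_pos: [0.5822, 0.0224, 0.057]
tool_rot: [0.092, 0.996, 0.0, 0.0]
force: [0.0, -0.2, -1.2]
width: 0.331
gripper_force: 79.1
```

```bash
python3 q.py
```

```text
19.475 holder x,y mm [15.9  0.1] underside above rests 15.3 [ 0.  -0.2 -1.2]
(array([0., 0., 0.]), array([ 0.,  0., -0.]))
```

Request:
{"method": "drive_tool", "body": {
  "deltas": [
    [0.4, 0, 0, 0, 0, 0, 1],
    [0.4, 0, 0, 0, 0, 0, 1],
    [0.4, 0, 0, 0, 0, 0, 1],
    [0.4, 0, 0, 0, 0, 0, 1],
    [0.4, 0, 0, 0, 0, 0, 1],
    [0.4, 0, 0, 0, 0, 0, 1],
    [0.2, 0, 0, 0, 0, 0, 1],
    [0, 0, 0, 0, 0, 0, 1]
  ]
}}

```text
t: 20.48
tcp_pos: [0.5569, 0.027, 0.0572]
tool_rot: [0.092, 0.996, 0.0, 0.001]
force: [5.4, -1.4, -2.5]
width: 0.334
gripper_force: 79.1
```

```bash
python3 - <<'E'
import q
from h import *
c=q.robot.read_camera("scene");cv2.imwrite("pics/s2.png",cv2.resize(c["frame"][160:260,200:320,::-1],(720,600),interpolation=cv2.INTER_CUBIC))
E
```

```text
20.475 holder x,y mm [-9.8  0.1] underside above rests 15.5 [ 5.4 -1.4 -2.5]
(array([0., 0., 0.]), array([ 0.   ,  0.001, -0.001]))
```

View pics/s2.png

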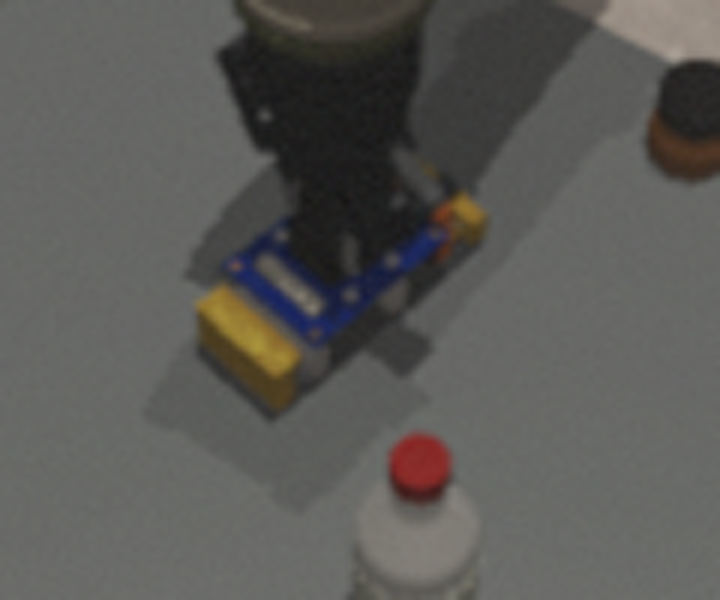

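The board's end at (440,237) has pushed the orange jaw back (5.4 N), and its other end is clear of the lip at about (270,310). Now I'll lower it.

Request:
{"method": "drive_tool", "body": {
  "deltas": [
    [0.05, 0, 0.4, 0, 0, 0, 1],
    [0, 0, 0.4, 0, 0, 0, 1],
    [0, 0, 0.3, 0, 0, 0, 1],
    [0, 0, 0.2, 0, 0, 0, 1],
    [0, 0, 0.1, 0, 0, 0, 1],
    [0, 0, 0, 0, 0, 0, 1]
  ]
}}

```text
t: 21.28
tcp_pos: [0.5571, 0.0272, 0.0438]
tool_rot: [0.092, 0.996, 0.0, 0.001]
force: [6.5, -1.2, 0.7]
width: 0.335
gripper_force: 79.5
```

```bash
python3 q.py
```

```text
21.275 holder x,y mm [-9.6  0.3] underside above rests 2.1 [ 6.5 -1.2  0.7]
(array([0., 0., 0.]), array([ 0.001,  0.003, -0.001]))
```

Request:
{"method": "drive_tool", "body": {
  "deltas": [
    [0, 0, 0.1, 0, 0, 0, 1],
    [0, 0, 0.1, 0, 0, 0, 1],
    [0, 0, 0, 0, 0, 0, 1]
  ]
}}

```text
t: 21.65
tcp_pos: [0.5572, 0.0273, 0.0418]
tool_rot: [0.092, 0.996, 0.0, 0.001]
force: [5.3, -1.2, 1.3]
width: 0.333
gripper_force: 79.5
```

```bash
python3 q.py
```

```text
21.65 holder x,y mm [-9.5  0.3] underside above rests 0.1 [ 5.3 -1.2  1.3]
(array([0., 0., 0.]), array([ 0.001,  0.003, -0.001]))
```

Request:
{"method": "drive_tool", "body": {
  "deltas": [
    [0, 0, 0.07, 0, 0, 0, 1],
    [0, 0, 0, 0, 0, 0, 1],
    [0, 0, 0, 0, 0, 0, 1]
  ]
}}

```text
t: 22.02
tcp_pos: [0.5573, 0.0272, 0.0417]
tool_rot: [0.092, 0.996, 0.0, 0.002]
force: [4.2, -0.4, 7.3]
width: 0.334
gripper_force: 80.4
```

Request:
{"method": "drive_tool", "body": {
  "deltas": [
    [-0.2, 0, -0.04, 0, 0, 0, 1],
    [-0.2, 0, 0, 0, 0, 0, 1],
    [-0.2, 0, 0, 0, 0, 0, 1],
    [-0.15, 0, 0, 0, 0, 0, 1],
    [-0.1, 0, 0, 0, 0, 0, 1],
    [0, 0, 0, 0, 0, 0, 1]
  ]
}}

```text
t: 22.78
tcp_pos: [0.5634, 0.0261, 0.0417]
tool_rot: [0.092, 0.996, 0.0, -0.001]
force: [-6.3, 0.2, 12.6]
width: 0.333
gripper_force: 81.0
```

```bash
python3 q.py
```

```text
22.775 holder x,y mm [-3.2  0.4] underside above rests 0.0 [-6.3  0.2 12.6]
(array([0., 0., 0.]), array([ 0.001, -0.002, -0.   ]))
```

Request:
{"method": "drive_tool", "body": {
  "deltas": [
    [0, 0, -0.07, 0, 0, 0, 1],
    [-0.1, 0, 0, 0, 0, 0, 1],
    [0, 0, 0, 0, 0, 0, 1]
  ]
}}

```text
t: 23.15
tcp_pos: [0.5649, 0.0258, 0.0417]
tool_rot: [0.092, 0.996, 0.0, -0.0]
force: [-2.5, 0.2, 7.2]
width: 0.332
gripper_force: 80.3
```

```bash
python3 q.py
```

```text
23.15 holder x,y mm [-1.6  0.3] underside above rests 0.0 [-2.5  0.2  7.2]
(array([0., 0., 0.]), array([ 0.   , -0.001, -0.   ]))
```

Friction was holding it, and it slides once unloaded. I'll keep easing it home.

Request:
{"method": "drive_tool", "body": {
  "deltas": [
    [0, 0, -0.05, 0, 0, 0, 1],
    [-0.1, 0, 0, 0, 0, 0, 1],
    [-0.1, 0, 0, 0, 0, 0, 1],
    [0, 0, 0, 0, 0, 0, 1]
  ]
}}

```text
t: 23.65
tcp_pos: [0.5668, 0.0254, 0.0417]
tool_rot: [0.092, 0.996, 0.0, -0.001]
force: [-1.3, 0.9, 6.3]
width: 0.335
gripper_force: 80.2
```

```bash
python3 q.py
```

```text
23.65 holder x,y mm [0.2 0.3] underside above rests -0.0 [-1.3  0.9  6.3]
(array([0., 0., 0.]), array([ 0.   , -0.001, -0.   ]))
```

Request:
{"method": "drive_tool", "body": {
  "deltas": [
    [0, 0, -0.03, 0, 0, 0, 1],
    [-0.1, 0, 0, 0, 0, 0, 1],
    [-0.1, 0, 0, 0, 0, 0, 1],
    [0, 0, 0, 0, 0, 0, 1]
  ]
}}

```text
t: 24.15
tcp_pos: [0.5668, 0.0254, 0.0417]
tool_rot: [0.092, 0.996, 0.0, -0.003]
force: [-10.9, 1.6, 12.5]
width: 0.335
gripper_force: 80.9
```

```bash
python3 q.py
```

```text
24.15 holder x,y mm [0.2 0.3] underside above rests 0.0 [-10.9   1.6  12.5]
(array([0., 0., 0.]), array([-0.   , -0.005, -0.   ]))
```

The board has stalled against the stop at holder x≈0 with −11 N. I'll relax the push and release.

Request:
{"method": "drive_tool", "body": {
  "deltas": [
    [0.15, 0, -0.05, 0, 0, 0, 1],
    [0, 0, 0, 0, 0, 0, 0.62],
    [0, 0, 0, 0, 0, 0, 0.55],
    [0, 0, 0, 0, 0, 0, 0.4],
    [0, 0, 0, 0, 0, 0, 0.3],
    [0, 0, 0, 0, 0, 0, 0.3]
  ]
}}

```text
t: 24.9
tcp_pos: [0.5677, 0.025, 0.0425]
tool_rot: [0.092, 0.996, -0.0, -0.0]
force: [-0.6, -0.7, 0.5]
width: 0.697
gripper_force: 0.0
```

Request:
{"method": "drive_tool", "body": {
  "deltas": [
    [0, 0, -1, 0, 0, 0, 0.3],
    [0, 0, -2, 0, 0, 0, 0.3],
    [0, 0, -4, 0, 0, 0, 0.3],
    [0, 0, -4, 0, 0, 0, 0.3],
    [0, 0, -4, 0, 0, 0, 0.3],
    [0, 0, -1, 0, 0, 0, 0.3],
    [0, 0, 0, 0, 0, 0, 0.3]
  ]
}}

```text
t: 25.78
tcp_pos: [0.568, 0.0251, 0.2033]
tool_rot: [0.092, 0.996, 0.0, 0.001]
force: [0.1, -0.1, -0.9]
width: 0.705
gripper_force: 0.0
```

```bash
python3 - <<'E'
from h import *
from station import robot
o=robot.observe();print(o["t"],o["tcp_pos"],o["width"])
c=robot.read_camera("wrist");cv2.imwrite("pics/w4.png",cv2.resize(c["frame"][70:240,170:350,::-1],(635,600),interpolation=cv2.INTER_CUBIC))
H=(215,80,300,228)
cn=blob(c,(105,110,40),(130,255,255),H,9)[0];print("blue",cv2.boundingRect(cn),rect(c,cn,.034))
for cn in blob(c,(20,140,80),(33,255,255),H)[:2]: print("yel",cv2.boundingRect(cn),rect(c,cn,.041),rect(c,cn,.028))
for cn in blob(c,(3,140,80),(18,255,255),H)[:1]: print("or",cv2.boundingRect(cn),rect(c,cn,.056))
E
```

```text
25.775 [0.56798786 0.02506738 0.20325517] 0.7050185409549538
blue (228, 133, 56, 75) (array([566.3,  25.6], dtype=float32), np.float32(90.2), np.float32(64.3), np.float32(-10.8))
yel (232, 204, 46, 15) (array([613.2,  15.9], dtype=float32), np.float32(55.3), np.float32(18.3), np.float32(79.5)) (array([618.3,  15. ], dtype=float32), np.float32(57.7), np.float32(19.1), np.float32(79.5))
yel (230, 93, 50, 10) (array([484.4,  39.8], dtype=float32), np.float32(53.0), np.float32(9.2), np.float32(79.5)) (array([484. ,  39.9], dtype=float32), np.float32(55.2), np.float32(9.6), np.float32(79.5))
or (231, 105, 47, 34) (array([508. ,  33.9], dtype=float32), np.float32(49.9), np.float32(30.3), np.float32(84.5))
```

View pics/w4.png

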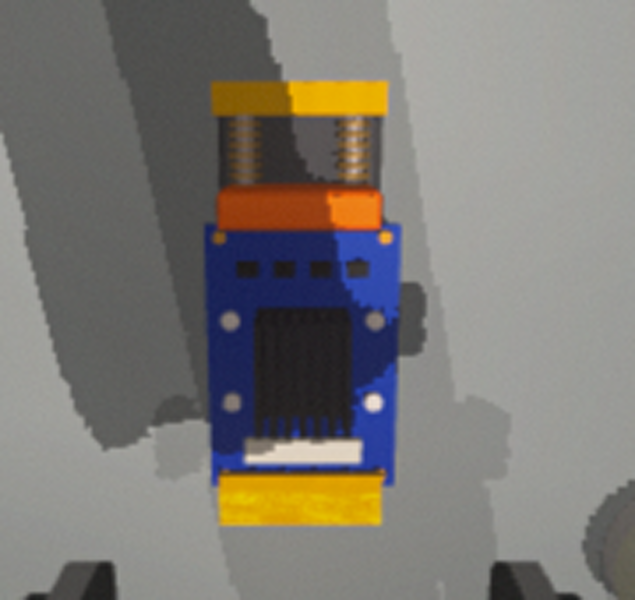

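The close-up shows the blue board flat and square. At the lip the board centre is at column 302 against 300 for the lip, and at the jaw end 303 against 300, so it is within about 1 mm of centre. It sits under the yellow lip, with the orange jaw closed on its other end.

```bash
python3 -c "
from station import robot
print(robot.finish_job())"
```

```text
the job is handed in; nothing more can be done
None
```

The job is handed in at about 26 s: the green board lies flat in the largest tray, and the blue board is clamped under the lip, square and within about 1 mm of centre, with no contact with the bottle, spool, jar or cup noticed.

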